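Make up the fish and duck puppet kits

TASK

Make up two puppet kits from the stock on the bench: in the blue tray with the fish tag, the red fin goes in the long compartment and the brass bell and the black pole socket in the two square ones, one in each; in the white tray with the duck tag, the yellow wing goes in the long compartment and the steel counterweight in either square one. Everything must lie flat or stand upright on the tray's floor, inside its own compartment, and be let go; leave the green fin, the marking gauge and the scraper where they are.

Things in the scene. Friction and masses are not known exactly. Their poses are not given: they have to be found in the camera images.
- fish_tray: Fixed fish kit tray: blue walls, wood floor, red fish on a blue tag strip. 140 (x) by 147 (y) mm, walls 5 thick, tops 10 above the bench, floor 4 above it. Origin at bench level, centre of that block. Long compartment 58 (x) by 137 (y), centre (-36, 0); two square ones 67 by 66, centres (31.5, 35.5) and (31.5, -35.5) mm. Tag strip 6 high at x 70 to 106.
- duck_tray: Fixed duck kit tray: white walls, wood floor, yellow duck on a white tag strip. 140 (x) by 147 (y) mm, walls 5 thick, tops 10 above the bench, floor 4 above it. Origin at bench level, centre of that block. Long compartment 58 (x) by 137 (y), centre (-36, 0); two square ones 67 by 66, centres (31.5, 35.5) and (31.5, -35.5) mm. Tag strip 6 high at x 70 to 106.
- red_fin_c (a point): The red fin: wooden fin lying flat, 95 mm long (its y), 24 mm thick (its z); 30 mm wide (its x) with straight parallel sides over the 50 mm round its middle (from y = -33 to y = +17 mm), narrower towards the ends; thin brass stripes on top. The point is half-way up, 12 mm above its underside. About 50 g.
- green_fin_c (a point): The green fin, a spare that stays: wooden fin lying flat, 95 mm long (its y), 24 mm thick (its z); 30 mm wide (its x) with straight parallel sides over the 50 mm round its middle (from y = -33 to y = +17 mm), narrower towards the ends; thin brass stripes on top. The point is half-way up, 12 mm above its underside. About 50 g.
- yellow_wing_c (a point): The yellow wing: a lacquered wooden wing lying flat, 93 mm long (its y), 30 mm wide (its x) with straight parallel sides over the 50 mm round its middle, 24 mm thick (its z), one end round, the other stepped like feathers, orange dots on top. The point is half-way up, 12 mm above its underside. About 50 g.
- brass_bell_c (a point): The brass bell, standing on its mouth: 36 mm in diameter and straight-sided up to 27 mm, then domed, with a small knob; 42 mm tall in all. The point is on its axis, 21 mm above its underside; z is up its axis. About 110 g.
- steel_weight_c (a point): The steel counterweight: a plain bright cylinder 34 mm in diameter and 36 mm tall, standing, a small dark spot on top. The point is at its centre, 18 mm above its underside; z is up its axis. About 250 g.
- pole_socket_c (a point): The pole socket: a black horn block, 34 mm square (sides along its x and y) and 36 mm tall, a light wooden ring on top. The point is at its centre, 18 mm above its underside. About 60 g.
- marking_gauge: Walnut marking gauge lying beyond the stock, to be left alone: a beam 190 mm long (its y) with a head 36 mm wide and 36 mm high. Origin at bench level under the middle of the beam.
- scraper: Scraper with a horn handle and a steel blade lying beyond the stock, to be left alone: 180 mm long (its y), 20 mm wide, 20 mm high. Origin at bench level near its middle.
Mind the look-alikes: they are no part of the job. Leave any pink look-alike of the part that bears pole_socket_c alone. Leave any purple look-alike of the fish_tray alone.

How it is judged:
At the end, for the whole second after the job is handed in: Red fin, bell and socket in the fish tray, wing and weight in the duck tray, each on the floor (4 mm, 0.12 rad) of its compartment: long parts within 18 x 26 mm of the long one's centre, the others within 19 mm of a square one's, all at rest. Green fin, gauge, scraper within 15 mm of their start (x of red_fin_c in the frame of fish_tray between -0.054 and -0.018 m and y of red_fin_c in the frame of fish_tray between -0.026 and 0.026 m and z of red_fin_c in the frame of fish_tray between 0.012 and 0.02 m and angle between the y axis of red_fin_c and the y axis of fish_tray, either way round below 0.5 rad and angle between each of red_fin_c, brass_bell_c, pole_socket_c, yellow_wing_c, steel_weight_c's own z axis and vertical below 0.12 rad and linear speed of each of red_fin, brass_bell, pole_socket, yellow_wing, steel_weight below 0.02 m/s and x of brass_bell_c in the frame of fish_tray between 0.0125 and 0.0505 m and z of brass_bell_c in the frame of fish_tray between 0.021 and 0.029 m and (y of brass_bell_c in the frame of fish_tray between 0.0165 and 0.0545 m or y of brass_bell_c in the frame of fish_tray between -0.0545 and -0.0165 m) and x of pole_socket_c in the frame of fish_tray between 0.0125 and 0.0505 m and z of pole_socket_c in the frame of fish_tray between 0.018 and 0.026 m and (y of pole_socket_c in the frame of fish_tray between 0.0165 and 0.0545 m or y of pole_socket_c in the frame of fish_tray between -0.0545 and -0.0165 m) and x of yellow_wing_c in the frame of duck_tray between -0.054 and -0.018 m and y of yellow_wing_c in the frame of duck_tray between -0.026 and 0.026 m and z of yellow_wing_c in the frame of duck_tray between 0.012 and 0.02 m and angle between the y axis of yellow_wing_c and the y axis of duck_tray, either way round below 0.5 rad and x of steel_weight_c in the frame of duck_tray between 0.0125 and 0.0505 m and z of steel_weight_c in the frame of duck_tray between 0.018 and 0.026 m and (y of steel_weight_c in the frame of duck_tray between 0.0165 and 0.0545 m or y of steel_weight_c in the frame of duck_tray between -0.0545 and -0.0165 m) and distance of each of green_fin_c, marking_gauge, scraper from where it was at the start of the episode below 0.015 m); the robot touches nothing.
It fails at once if the green fin is moved from its place (more than 15 mm) (distance of green_fin_c from where it was at the start of the episode above 0.015 m).
It fails at once if the marking gauge is moved from its place (more than 15 mm) (distance of marking_gauge from where it was at the start of the episode above 0.015 m).
It fails at once if the scraper is moved from its place (more than 15 mm) (distance of scraper from where it was at the start of the episode above 0.015 m).
It also fails if it takes over 109 s, if anything falls off the work surface, if the arm or the gripper's body presses on something with over 40 N, if the wrist force passes 120 N, or if a joint passes its speed limit or range.

ROBOT

A 7-joint arm with a two-finger parallel gripper is mounted at the origin on the work surface. World frame = base frame: x ahead of the robot, y to its left, z up, the work surface at z = 0. Lengths are in m, angles in rad, forces in N, time in s.
With the tool pointing down it reaches from about 0.4 to 0.85 m from the base axis. Payload 10.4 kg.
Tool frame: the origin (TCP) lies between the finger pads; the fingertips stand 22 mm ahead of it and the grasp point (between the pads) lies 3 mm ahead of it; z points along the fingers, y is the line along which they close (so a half turn about z gives the same grasp; the last joint's range is limited). The gripper opens to 85 mm and grips with 20 to 120 N. Pads are 22 mm wide; open, the fingers measure 114 mm over their backs; the gripper's body (76 mm by 85 mm) begins 54 mm behind the grasp point. The pads swing forward as they close: fully open they stand 13 mm farther back than shut.
Start: joints at [-1.345, 0.332, -0.065, 1.46, 0.022, 1.35, -0.088], TCP at [0.154, 0.606, 0.253] pointing down, gripper open.
Joint ranges: [-2.6, 2.6], [-0.5, 2.12], [-1.47, 1.34], [0.16, 2.42], [-1.27, 4.41], [0.06, 2.06], [-2.6, 2.6]. Speed limits (rad/s): [2.22, 2.22, 2.79, 2.79, 3.14, 3.14, 3.14].

INTERFACE

Orientations are given as a unit quaternion [x, y, z, w].
In Python, from workcell import manip, camera, ticket, boxes_of, outline_of gives the robot as it stands.
- The arm moves only by the tool carry_out, never from a script. Its argument "deltas" is a list of rows, each a list of 5 numbers: the shift along the tool's x, y, z as a fraction of full scale, then the turn about the tool's z as a fraction of full scale, then the opening, from -1 (shut) to 1 (fully open), so that 0 is half open. In form: [[tx, ty, tz, spin, gripper], ...]. A call has 1 to 20 rows; each row is the pose to reach, as a shift and turn from the pose commanded when the call began, along the tool's axes at that moment; what a row does not reach only later rows make up. Full scale, the value 1, is 150 mm for a shift and 30 degrees for a turn. A row lasts 1/8 s, in which the tool goes at most 62.5 mm and 10.7 degrees, less where a joint would pass 70% of its speed; a pose out of reach is approached as far as the arm can. A call with a number of a shift or a turn outside -1 to 1 is refused whole. A call with a gripper value outside its range is refused whole. The fingers move at their own pace and stop on an object; "force" is the grip in N (left out, the last holds). Time passes only in rows, so rows that repeat a pose let the fingers close. It gives the time, the measured TCP pose, the force, the opening and the grip force at its end, in the units of the state.
- manip.get_obs(): the state, without advancing time (a new reading comes with each control period).
- camera(name): name is "scene" or "top" or "wrist"; returns a dict with "img" (480x640x3 uint8, red, green, blue), "depth" (480x640 float32, m along the optical axis (not along the pixel's ray), 0 where there is no reading), "vertical_fov" (degrees; the focal length in pixels is half the picture's height over the tangent of half this angle, whatever the lens; pixels are square), "cx", "cy" (the principal point, pixels), "R" (3x3) and "t" (3): a world point X has camera coordinates R X + t. Camera axes: x right, y down, z forward; pixel columns grow to the right and rows downward; lengths in m; the calibration is good to about 2 mm. A picture is of the moment at which its call begins.
- ticket.hand_in(): hands the job in; it is judged then, once.
Trained networks look in a picture, given as the dict that the camera call returned (one of the last four; its "shot" number tells which), for a name from the list of things; names that differ only in an ending like _2 or _b are one class to them, and where a whole thing is asked for, a point or a joint stands for the part that bears it (a point fixed in the world has none). Each returns a list of dicts, best first, with "conf" (0 to 1); they miss things now and then, are a little off and sometimes report something else, mostly with a low value. They report only what shows in the picture. A call takes as long as a camera call. They do not tell look-alikes from the thing itself.
- boxes_of(query, picture): "position" ([x, y, z] in m, in world coordinates, good to about 4 mm: the middle of the surface that is visible of it).
- outline_of(query, picture): "region" (480x640 bool, what is visible of it).
The state is a dict: "clock": time; "joint_pos": joint angles; "joint_velocities": joint speeds; "tau": joint torques, N m; "position": TCP position; "ee_rot": TCP orientation; "ft_force": force on the tool from outside, world axes, zero at the start; "torque": the same for the moment, N m; "grip_width": opening from 0.0 (shut) to 1.0 (fully open); "grasp_force": force on a finger pad.
Only numpy, scipy, OpenCV 4.12 (cv2) and the standard library are available. Lean on these libraries where they do the work, as an engineer would, in place of code of your own. Each camera call takes 0.05 s, during which the arm holds its last target. There are 200 camera calls.

## Working session

There is one attempt and no reset: what is moved stays moved. The work goes in short steps, Python scripts to look and compute and a tool call to move; the robot and the scene stay as the last step left them, time stands still between calls to the robot, and variables do not carry over. Pictures are saved under pics/ and viewed, at most 14 in all, crops included, and the job is handed in when it is done.

Besides the shell and the picture viewer there is one more tool, called after "Request:" by a JSON object that holds its "api" and its "payload", one argument or row to a line. carry_out: Moves the arm, as the interface text tells. Its arguments: {"type":"object","properties":{"deltas":{"type":"array","items":{"type":"array","items":{"type":"number"}}},"force":{"type":"number"}},"required":["deltas"]}

```bash
mkdir -p pics; cat > h.py <<'E'
import numpy as np,cv2
from workcell import manip,camera,ticket,boxes_of,outline_of
def save(p,n,crop=None,s=1):
    im=p["img"][:,:,::-1]
    if crop: im=im[crop[1]:crop[3],crop[0]:crop[2]]
    if s!=1: im=cv2.resize(im,None,fx=s,fy=s,interpolation=cv2.INTER_CUBIC)
    cv2.imwrite("pics/"+n,im)
def f(p): return 240/np.tan(np.radians(p["vertical_fov"])/2)
def proj(p,X):
    c=p["R"]@np.array(X)+p["t"]; return c[0]/c[2]*f(p)+p["cx"],c[1]/c[2]*f(p)+p["cy"]
def cloud(p):
    v,u=np.mgrid[:480,:640]; d=p["depth"]
    C=np.stack([(u-p["cx"])/f(p)*d,(v-p["cy"])/f(p)*d,d],-1)
    return (C-p["t"])@p["R"]   # world
E
python3 - <<'E'
from h import *
for n in ["top","scene"]:
    p=camera(n); save(p,n+"1.png"); print(n,p["t"],p["R"].tolist(),f(p))
    for q in ["fish_tray","duck_tray","red_fin_c","green_fin_c","yellow_wing_c","brass_bell_c","steel_weight_c","pole_socket_c","marking_gauge","scraper"]:
        print(q,[(np.round(b["position"],3).tolist(),round(b["conf"],2),np.round(proj(p,b["position"])).astype(int).tolist()) for b in boxes_of(q,p)[:4]])
o=manip.get_obs(); print(o)
E
```

```text
top [-0.03739316  0.53624053  1.00370686] [[0.026033114905419805, -0.999346268635772, -0.025086097585733658], [-0.9871830874538229, -0.02174747725915904, -0.15810312798297319], [0.1574542116726613, 0.028880488164539517, -0.9871038894817095]] 498.16844403536646
fish_tray [([0.278, -0.38, 0.001], 0.64, [490, 371]), ([0.537, -0.28, 0.004], 0.58, [440, 247])]
duck_tray [([0.559, 0.296, 0.009], 0.82, [176, 231]), ([0.767, 0.136, 0.028], 0.6, [252, 138])]
red_fin_c [([0.65, -0.078, 0.024], 0.64, [348, 192])]
green_fin_c [([0.459, -0.078, 0.022], 0.66, [346, 280])]
yellow_wing_c [([0.543, 0.066, 0.026], 0.85, [280, 239])]
brass_bell_c [([0.555, -0.078, 0.032], 0.66, [347, 234])]
steel_weight_c [([0.638, 0.091, 0.036], 0.66, [269, 194]), ([0.651, -0.075, 0.022], 0.54, [346, 192])]
pole_socket_c [([0.342, 0.082, 0.036], 0.67, [267, 335]), ([0.446, 0.064, 0.04], 0.52, [278, 284]), ([0.64, 0.088, 0.036], 0.4, [271, 194])]
marking_gauge [([0.768, 0.137, 0.026], 0.9, [252, 138]), ([0.561, 0.301, 0.004], 0.24, [174, 230])]
scraper [([0.76, -0.093, 0.013], 0.7, [355, 145])]
scene [-0.39543673 -0.20
[... 1030 characters left out ...]
nt_pos': array([-1.34456736,  0.33222281, -0.06471001,  1.4601455 ,  0.02156603,
        1.34990651, -0.08849001]), 'joint_velocities': array([-0.00020456,  0.00081868, -0.00024163,  0.00013632,  0.00053688,
       -0.00078274,  0.00069199]), 'tau': array([ 5.33607017e-04, -6.25238585e+01,  4.88471298e-02, -3.91838980e+01,
        1.63121388e-02,  1.66976068e-03, -2.65275268e-06]), 'position': array([0.15388537, 0.60575535, 0.25330154]), 'ee_rot': array([ 1.24085720e-01,  9.92271502e-01,  7.49632299e-06, -2.45809613e-05]), 'ft_force': array([ 0.10820031, -0.69785095,  0.27131038]), 'torque': array([ 0.01222833,  0.06131248, -0.05308875]), 'grasp_force': 0.0, 'grip_width': 0.9980286010518404}
```

View pics/top1.png

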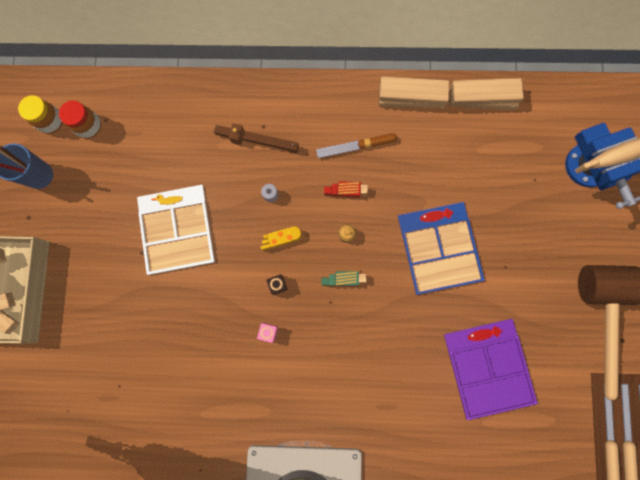

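```bash
python3 - <<'E'
from h import *
p=camera("top"); W=cloud(p)
save(p,"crop1.png",(120,110,560,440),1.8)
for q in ["red_fin_c","green_fin_c","yellow_wing_c","brass_bell_c","steel_weight_c","pole_socket_c","fish_tray","duck_tray"]:
    for b in outline_of(q,p)[:2]:
        m=b["region"]; P=W[m]; P=P[p["depth"][m]>0]
        if "tray" in q: P=P[P[:,2]>-0.01]
        else:
            zt=np.percentile(P[:,2],90); P=P[P[:,2]>zt-0.006]
        (c,wh,a)=cv2.minAreaRect((P[:,:2]*1000).astype(np.float32))
        print(q,round(b["conf"],2),"c",np.round(c),"wh",np.round(wh),"ang",round(a,1),"z",np.round(np.percentile(P[:,2],[5,50,95]),3),"mean",np.round(P.mean(0),3))
E
```

```text
red_fin_c 0.62 c [659. -73.] wh [93. 31.] ang 87.8 z [0.021 0.024 0.027] mean [ 0.658 -0.075  0.024]
green_fin_c 0.63 c [463. -71.] wh [30. 93.] ang 1.6 z [0.021 0.024 0.027] mean [ 0.462 -0.073  0.024]
yellow_wing_c 0.66 c [548.  66.] wh [30. 91.] ang 17.6 z [0.021 0.024 0.027] mean [0.548 0.065 0.024]
brass_bell_c 0.81 c [561. -77.] wh [29. 27.] ang 73.3 z [0.034 0.036 0.043] mean [ 0.56  -0.077  0.037]
steel_weight_c 0.77 c [645.  93.] wh [30. 33.] ang 2.0 z [0.033 0.036 0.039] mean [0.645 0.092 0.036]
steel_weight_c 0.42 c [772. 128.] wh [187.  35.] ang 81.7 z [0.029 0.033 0.04 ] mean [0.775 0.156 0.033]
pole_socket_c 0.75 c [346.  84.] wh [34. 34.] ang 77.2 z [0.032 0.036 0.039] mean [0.346 0.085 0.036]
pole_socket_c 0.6 c [446.  69.] wh [34. 34.] ang 21.2 z [0.033 0.036 0.039] mean [0.446 0.069 0.036]
fish_tray 0.89 c [ 537. -279.] wh [178. 148.] ang 13.0 z [0.    0.004 0.01 ] mean [ 0.535 -0.279  0.005]
fish_tray 0.67 c [ 284. -381.] wh [181. 154.] ang 14.4 z [0.    0.004 0.01 ] mean [ 0.283 -0.379  0.004]
duck_tray 0.89 c [564. 302.] wh [181. 153.] ang 11.5 z [0.    0.005 0.01 ] mean [0.562 0.3   0.005]
```

View pics/crop1.png

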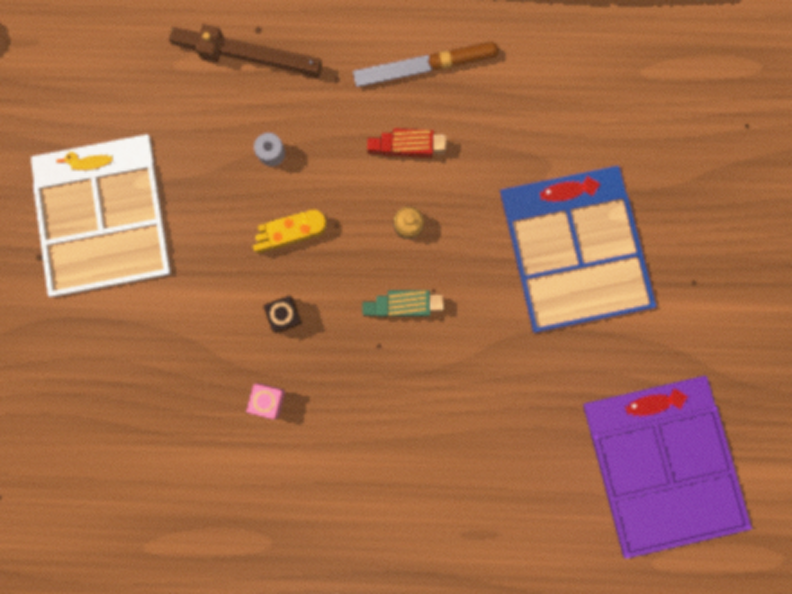

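The top view shows the possible mix-ups:
- **Socket:** black block at (278,284), with a pink look-alike at (267,333). I choose the black one.
- **Fish tray:** blue at (440,247), with a purple look-alike at (490,371). I choose the blue one.
- **Fin:** red at (347,190), green spare at (345,279). I choose the red one.
- **Single candidates:** duck tray at (176,230), wing (281,238), bell (347,233) and weight (269,192).

The crop confirms these choices. Next I'll refine the tray poses.

```bash
cat > tray.py <<'E'
from h import *
from scipy.optimize import minimize
p=camera("top"); W=cloud(p); im=p["img"].copy()
def pts(T,L,z):
    a=T[2];c,s=np.cos(a),np.sin(a);L=np.array(L,float)
    return np.c_[T[0]+c*L[:,0]-s*L[:,1],T[1]+s*L[:,0]+c*L[:,1],np.full(len(L),z)]
def px(X): return np.array([proj(p,x) for x in X])
out=[(-.07,-.0735),(.106,-.0735),(.106,.0735),(-.07,.0735)]
comp=[[(-.065,-.0685),(-.007,-.0685),(-.007,.0685),(-.065,.0685)]]+[[(-.002,y-.033),(.065,y-.033),(.065,y+.033),(-.002,y+.033)] for y in(.0355,-.0355)]
for q,i,T0 in [("fish_tray",0,(.5195,-.283,.227)),("duck_tray",0,(.546,.298,.2))]:
    cand=outline_of(q,p); b=min(cand,key=lambda b:np.hypot(*(W[b["region"]].mean(0)[:2]-np.array(T0[:2]))))
    h=im.astype(int); m=cv2.dilate(b["region"].astype(np.uint8),np.ones((9,9)))>0
    wood=m&(h[...,0]-h[...,2]>60)&(h[...,0]>190)&(h[...,1]>150)   # pale wood floor
    def cost(T):
        M=np.zeros((480*4,640*4),np.uint8)
        for c in comp: cv2.fillPoly(M,[np.round((px(pts(T,c,.004))+.5)*4).astype(np.int32)],1)
        M=cv2.resize(M.astype(np.float32),(640,480),interpolation=cv2.INTER_AREA)
        return np.abs(M-wood).sum()
    best=minimize(cost,T0,method="Nelder-Mead",options=dict(initial_simplex=[np.array(T0)+d for d in ([0,0,0],[.008,0,0],[0,.008,0],[0,0,.06])],maxiter=150))
    T=best.x; print(q,np.round(T[:2]*1000,1),np.degrees(T[2]),best.fun,wood.sum())
    for j,c in enumerate([(-.036,0),(.0315,.0355),(.0315,-.0355)]): print(" slot",j,np.round(pts(T,[c],0)[0,:2]*1000))
    for c,z in [(out,.008)]+[(c,.004) for c in comp]: cv2.polylines(im,[np.round(px(pts(T,c,z))).astype(np.int32)],1,(0,255,0))
for X in [(.659,-.081,.024),(.548,.066,.024),(.561,-.077,.042),(.645,.092,.036),(.446,.069,.036)]:
    cv2.circle(im,tuple(int(round(v)) for v in proj(p,X)),2,(0,0,255),-1)
cv2.imwrite("pics/ov.png",cv2.resize(im[110:320,120:500,::-1],None,fx=2,fy=2))
E
python3 tray.py
```

```text
fish_tray [ 519.  -284.8] 12.838246218852815 400.1875 3246
 slot 0 [ 484. -293.]
 slot 1 [ 542. -243.]
 slot 2 [ 558. -312.]
duck_tray [548.2 295.9] 12.790515292153618 682.25 3216
 slot 0 [513. 288.]
 slot 1 [571. 338.]
 slot 2 [587. 268.]
```

View pics/ov.png

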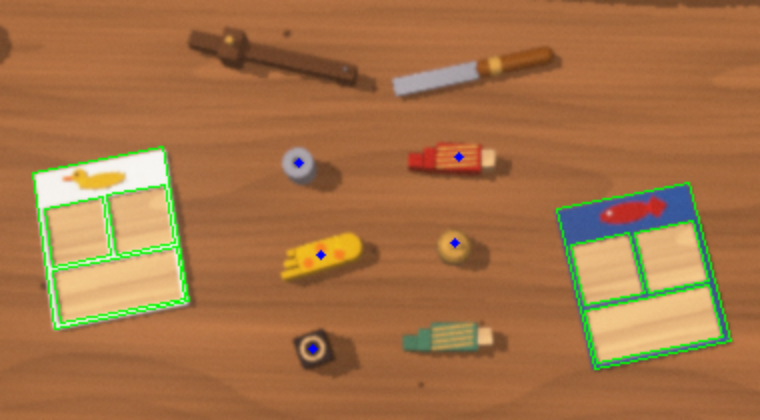

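```bash
cat > plan.py <<'E'
import sys,numpy as np
# plan.py x y z yaw(deg) [x0 y0 z0 yaw0]: split move into calls; mm/deg
from h import manip
a=[float(v) for v in sys.argv[1:]]
if len(a)>4: P=np.array(a[4:8])
else:
    o=manip.get_obs(); q=o["ee_rot"]; x,y,z,w=q
    P=np.array([*(o["position"]*1000),np.degrees(np.arctan2(1-2*(x*x+z*z),2*(x*y-z*w)))])
T=np.array(a[:4]); print("from",np.round(P,1),"to",T)
def rel(P,T):
    s=np.radians(P[3]);d=T-P
    return np.array([(-np.sin(s)*d[0]+np.cos(s)*d[1])/150,(np.cos(s)*d[0]+np.sin(s)*d[1])/150,-d[2]/150,-d[3]/30])
n=1
while True:
    W=[P+(T-P)*k/n for k in range(n+1)]
    R=[rel(W[k],W[k+1]) for k in range(n)]
    if max(np.abs(r).max() for r in R)<=1: break
    n+=1
for r in R: print(np.round(r,3).tolist())
E
python3 plan.py 645 93 180 5
```

```text
from [153.9 605.8 253.3  75.7] to [645.  93. 180.   5.]
[-0.803, -0.501, 0.098, 0.472]
[-0.901, -0.29, 0.098, 0.472]
[-0.945, -0.061, 0.098, 0.472]
[-0.931, 0.172, 0.098, 0.472]
[-0.861, 0.394, 0.098, 0.472]
```

Request:
{"api": "carry_out", "payload": {
  "deltas": [
    [-0.8,-0.5,0.1,0.47,1],
    [-0.8,-0.5,0.1,0.47,1],
    [-0.8,-0.5,0.1,0.47,1],
    [-0.8,-0.5,0.1,0.47,1]
  ]
}}

```text
clock: 2.2
position: [0.2525, 0.5031, 0.2386]
ee_rot: [0.246, 0.969, 0.0, 0.0]
ft_force: [-0.2, 0.8, -0.8]
grip_width: 1.003
grasp_force: 0.0
```

Request:
{"api": "carry_out", "payload": {
  "deltas": [
    [-0.9,-0.29,0.1,0.47,1],
    [-0.9,-0.29,0.1,0.47,1],
    [-0.9,-0.29,0.1,0.47,1],
    [-0.9,-0.29,0.1,0.47,1]
  ]
}}

```text
clock: 2.7
position: [0.3494, 0.4021, 0.2234]
ee_rot: [0.362, 0.932, 0.0, -0.0]
ft_force: [-0.2, 0.6, 0.4]
grip_width: 0.997
grasp_force: 0.0
```

Request:
{"api": "carry_out", "payload": {
  "deltas": [
    [-0.95,-0.06,0.1,0.47,1],
    [-0.95,-0.06,0.1,0.47,1],
    [-0.95,-0.06,0.1,0.47,1],
    [-0.95,-0.06,0.1,0.47,1]
  ]
}}

```text
clock: 3.2
position: [0.4484, 0.3, 0.2083]
ee_rot: [0.473, 0.881, 0.0, -0.0]
ft_force: [1.0, 0.1, 0.5]
grip_width: 0.997
grasp_force: 0.0
```

Request:
{"api": "carry_out", "payload": {
  "deltas": [
    [-0.93,0.17,0.1,0.47,1],
    [-0.93,0.17,0.1,0.47,1],
    [-0.93,0.17,0.1,0.47,1],
    [-0.93,0.17,0.1,0.47,1]
  ]
}}

```text
clock: 3.7
position: [0.5465, 0.1981, 0.1931]
ee_rot: [0.577, 0.817, 0.0, -0.0]
ft_force: [-0.5, -0.5, -0.7]
grip_width: 1.001
grasp_force: 0.0
```

Request:
{"api": "carry_out", "payload": {
  "deltas": [
    [-0.86,0.39,0.1,0.47,1],
    [-0.86,0.39,0.1,0.47,1],
    [-0.86,0.39,0.1,0.47,1],
    [-0.86,0.39,0.1,0.47,1],
    [-0.86,0.39,0.1,0.47,1]
  ]
}}

```text
clock: 4.32
position: [0.644, 0.0973, 0.1784]
ee_rot: [0.672, 0.74, 0.001, -0.001]
ft_force: [0.3, 0.3, -0.0]
grip_width: 1.006
grasp_force: 0.0
```

```bash
cat > look.py <<'E'
from h import *
import sys
p=camera("wrist"); save(p,sys.argv[1]); W=cloud(p)
for q in sys.argv[2:]:
    for b in outline_of(q,p)[:2]:
        m=b["region"]&(p["depth"]>0); P=W[m]
        if not len(P): continue
        zt=np.percentile(P[:,2],85); P=P[np.abs(P[:,2]-zt)<.006]
        c,wh,a=cv2.minAreaRect((P[:,:2]*1000).astype(np.float32))
        print(q,round(b["conf"],2),"c",np.round(c,1),"wh",np.round(wh),"ang",round(a,1),"ztop",round(zt,4))
E
python3 look.py w1.png steel_weight_c yellow_wing_c; python3 plan.py 645 93 60 5
```

```text
steel_weight_c 0.97 c [644.9  93.4] wh [32. 33.] ang 6.2 ztop 0.0367
yellow_wing_c 0.65 c [564. -73.] wh [21. 32.] ang 36.4 ztop 0.0357
yellow_wing_c 0.61 c [458.2 -43.8] wh [26. 42.] ang 12.9 ztop 0.0244
from [644.4  95.9 178.7   5.4] to [645.  93.  60.   5.]
[-0.019, 0.002, 0.791, 0.014]
```

View pics/w1.png

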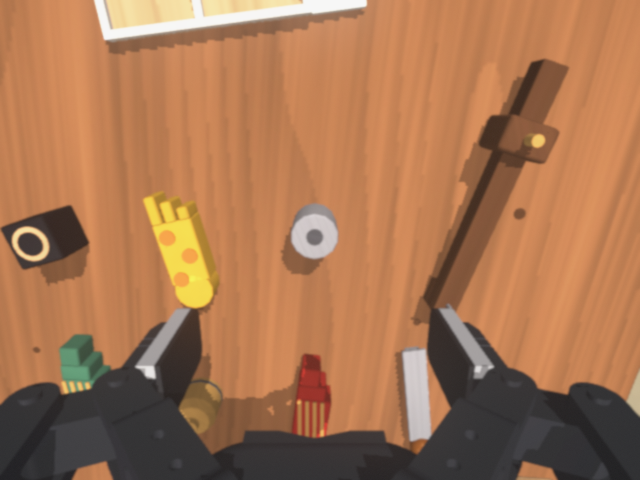

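Weight at (315,235) in the wrist view, confirmed at (645,93) mm. Descend and grip.

Request:
{"api": "carry_out", "payload": {
  "deltas": [
    [-0.02,0,0.4,0.01,0.7],
    [-0.02,0,0.8,0.01,0.7],
    [-0.02,0,0.95,0.01,0.7],
    [-0.02,0,0.95,0.01,0.7],
    [-0.02,0,0.95,0.01,-1],
    [-0.02,0,0.95,0.01,-1],
    [-0.02,0,0.95,0.01,-1],
    [-0.02,0,0.95,0.01,-1],
    [-0.02,0,0.95,0.01,-1],
    [-0.02,0,0.95,0.01,-1]
  ],
  "force": 50
}}

```text
clock: 5.72
position: [0.6462, 0.091, 0.0378]
ee_rot: [0.676, 0.737, 0.001, 0.001]
ft_force: [-1.8, 0.8, 6.8]
grip_width: 0.38
grasp_force: 49.1
```

Request:
{"api": "carry_out", "payload": {
  "deltas": [
    [0,0,-0.3,0,-1],
    [0,0,-0.5,0,-1],
    [0,0,-0.5,0,-1]
  ]
}}

```text
clock: 6.1
position: [0.6469, 0.0909, 0.114]
ee_rot: [0.676, 0.737, 0.002, 0.001]
ft_force: [0.2, 0.1, -2.3]
grip_width: 0.381
grasp_force: 50.4
```

```bash
python3 look.py w2.png steel_weight_c; python3 plan.py 587 268 110 12;python3 plan.py 587 268 40 12 587 268 110 12
```

```text
steel_weight_c 0.77 c [647.4  93.2] wh [32. 35.] ang 5.1 ztop 0.1127
from [645.   90.8 110.5   5. ] to [587. 268. 110.  12.]
[0.605, -0.142, 0.002, -0.117]
[0.613, -0.104, 0.002, -0.117]
from [587. 268. 110.  12.] to [587. 268.  40.  12.]
[0.0, 0.0, 0.467, -0.0]
```

View pics/w2.png

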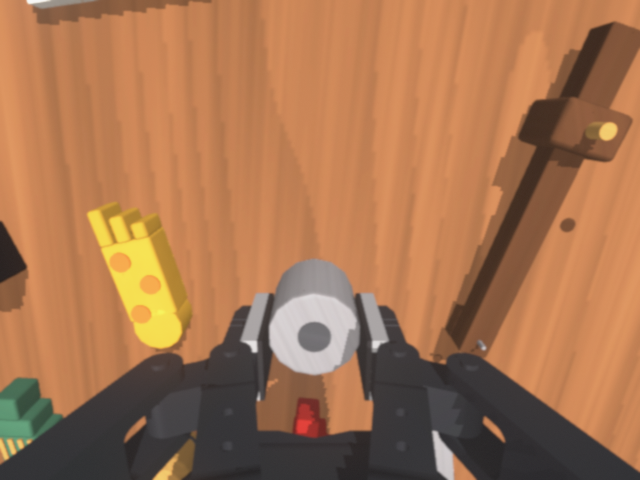

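The weight is held at (315,335), upright. Carry it to the near-right square of the duck tray, slot 2.

Request:
{"api": "carry_out", "payload": {
  "deltas": [
    [0.4,-0.1,0,-0.12,-1],
    [0.6,-0.14,0,-0.12,-1],
    [0.6,-0.14,0,-0.12,-1]
  ]
}}

```text
clock: 6.58
position: [0.6146, 0.1823, 0.1089]
ee_rot: [0.65, 0.76, -0.001, -0.001]
ft_force: [0.1, -0.8, -2.1]
grip_width: 0.376
grasp_force: 50.4
```

Request:
{"api": "carry_out", "payload": {
  "deltas": [
    [0.4,-0.08,0,-0.12,-1],
    [0.6,-0.1,0,-0.12,-1],
    [0.6,-0.1,0,-0.12,-1],
    [0.6,-0.1,0,-0.12,-1]
  ]
}}

```text
clock: 7.08
position: [0.5887, 0.2632, 0.11]
ee_rot: [0.629, 0.777, -0.001, 0.0]
ft_force: [0.5, -1.4, -1.7]
grip_width: 0.381
grasp_force: 50.4
```

```bash
python3 plan.py 587 268 41 12; cat > tr.py <<'E'
from h import *
import sys
p=camera("wrist"); W=cloud(p); im=p["img"].copy()
T=dict(fish=(.519,-.2848,np.radians(12.8)),duck=(.548,.296,np.radians(12)))[sys.argv[1]]
c,s=np.cos(T[2]),np.sin(T[2])
for q in [[(-.065,-.0685),(-.007,-.0685),(-.007,.0685),(-.065,.0685)]]+[[(-.002,y-.033),(.065,y-.033),(.065,y+.033),(-.002,y+.033)] for y in(.0355,-.0355)]:
    P=[proj(p,(T[0]+c*a-s*b,T[1]+s*a+c*b,.004)) for a,b in q]
    cv2.polylines(im,[np.round(P).astype(np.int32)],1,(0,255,0))
cv2.imwrite("pics/"+sys.argv[2],im[:,:,::-1])
E
python3 tr.py duck d1.png
```

```text
from [588.7 263.2 110.   12. ] to [587. 268.  41.  12.]
[0.034, -0.005, 0.46, 0.001]
```

View pics/d1.png

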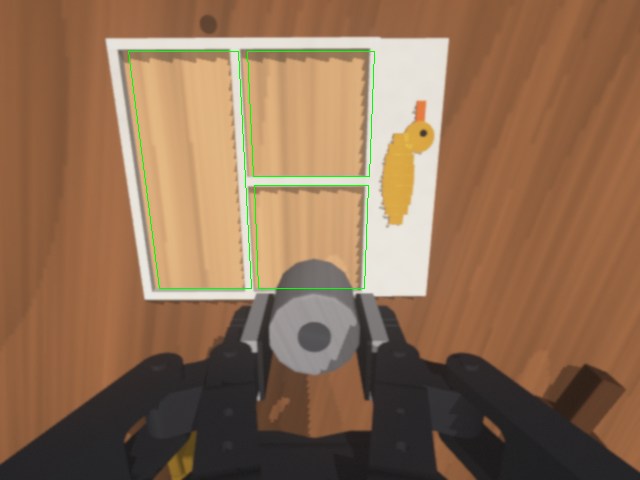

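The overlay of slots matches the tray within about 3 mm (tray slightly nearer the robot). Lower and let go.

Request:
{"api": "carry_out", "payload": {
  "deltas": [
    [0.02,-0.03,0.25,0,-1],
    [0.02,-0.03,0.4,0,-1],
    [0.02,-0.03,0.455,0,-1],
    [0.02,-0.03,0.455,0,-1],
    [0.02,-0.03,0.455,0,-1],
    [0.02,-0.03,0.455,0,0.25],
    [0.02,-0.03,0.455,0,0.25],
    [0.02,-0.03,0.455,0,0.25],
    [0.02,-0.03,0.3,0,0.25],
    [0.02,-0.03,-0.2,0,0.25],
    [0.02,-0.03,-0.2,0,0.25],
    [0.02,-0.03,-0.2,0,0.25]
  ]
}}

```text
clock: 8.62
position: [0.5838, 0.2676, 0.1417]
ee_rot: [0.628, 0.778, 0.001, 0.0]
ft_force: [-0.1, 0.4, -0.6]
grip_width: 0.625
grasp_force: 0.0
```

```bash
python3 look.py d2.png steel_weight_c; python3 plan.py 548 66 140 17.6; python3 plan.py 548 66 30 17.6 548 66 140 17.6
```

```text
steel_weight_c 0.56 c [584.  269.1] wh [33. 33.] ang 61.5 ztop 0.0407
from [582.6 267.1 139.4  12.2] to [548.   66.  140.   17.6]
[-0.631, -0.254, -0.002, -0.091]
[-0.618, -0.284, -0.002, -0.091]
from [548.   66.  140.   17.6] to [548.   66.   30.   17.6]
[0.0, 0.0, 0.733, -0.0]
```

Request:
{"api": "carry_out", "payload": {
  "deltas": [
    [-0.4,-0.16,0,-0.09,0.6],
    [-0.63,-0.25,0,-0.09,0.6],
    [-0.63,-0.25,0,-0.09,0.6]
  ]
}}

```text
clock: 9.1
position: [0.5659, 0.1627, 0.1394]
ee_rot: [0.612, 0.791, -0.002, -0.0]
ft_force: [-0.4, 1.6, -0.7]
grip_width: 0.801
grasp_force: 0.0
```

Request:
{"api": "carry_out", "payload": {
  "deltas": [
    [-0.4,-0.18,0,-0.09,0.6],
    [-0.62,-0.28,0,-0.09,0.6],
    [-0.62,-0.28,0,-0.09,0.6],
    [-0.62,-0.28,0,-0.09,0.6]
  ]
}}

```text
clock: 9.6
position: [0.5496, 0.0678, 0.14]
ee_rot: [0.59, 0.807, -0.0, -0.001]
ft_force: [0.2, -0.5, -0.6]
grip_width: 0.8
grasp_force: 0.0
```

```bash
python3 look.py w3.png yellow_wing_c; python3 plan.py 548 66 30 17.6
```

```text
yellow_wing_c 0.78 c [547.1  66.3] wh [30. 93.] ang 17.5 ztop 0.025
from [549.7  68.2 140.2  17.7] to [548.   66.   30.   17.6]
[-0.01, -0.015, 0.735, 0.003]
```

Request:
{"api": "carry_out", "payload": {
  "deltas": [
    [-0.01,-0.02,0.35,0,0.4],
    [-0.01,-0.02,0.65,0,0.4],
    [-0.01,-0.02,0.74,0,0.4],
    [-0.01,-0.02,0.74,0,0.4],
    [-0.01,-0.02,0.74,0,0.4],
    [-0.01,-0.02,0.74,0,-1],
    [-0.01,-0.02,0.74,0,-1],
    [-0.01,-0.02,0.74,0,-1],
    [-0.01,-0.02,0.74,0,-1],
    [-0.01,-0.02,0.74,0,-1]
  ],
  "force": 40
}}

```text
clock: 10.95
position: [0.5482, 0.0643, 0.031]
ee_rot: [0.591, 0.807, 0.001, 0.0]
ft_force: [-0.7, 0.1, 5.3]
grip_width: 0.341
grasp_force: 40.3
```

Request:
{"api": "carry_out", "payload": {
  "deltas": [
    [0,0,-0.3,0,-1],
    [0,0,-0.5,0,-1],
    [0,0,-0.5,0,-1],
    [0,0,-0.5,0,-1]
  ]
}}

```text
clock: 11.45
position: [0.5471, 0.0641, 0.1044]
ee_rot: [0.591, 0.807, -0.0, -0.0]
ft_force: [-0.5, -0.7, -0.1]
grip_width: 0.342
grasp_force: 39.9
```

```bash
python3 look.py w4.png yellow_wing_c; python3 plan.py 511 287 103 12
```

```text
yellow_wing_c 0.9 c [546.8  66.7] wh [30. 92.] ang 17.2 ztop 0.0982
from [546.7  64.  103.8  17.6] to [511. 287. 103.  12.]
[0.745, 0.111, 0.003, 0.093]
[0.749, 0.074, 0.003, 0.093]
```

View pics/w4.png

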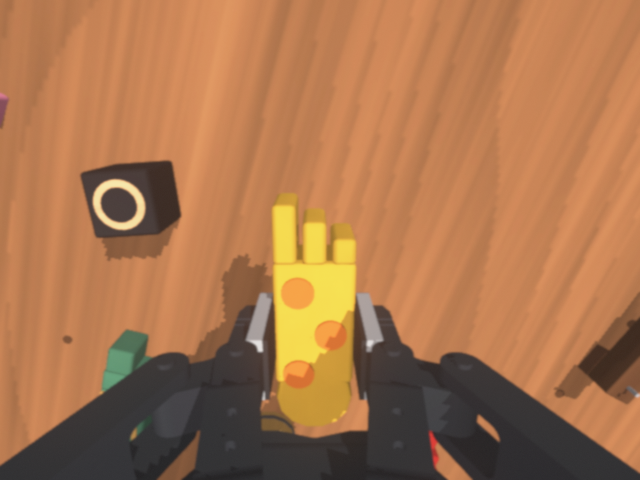

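The wing is held square at (315,320). Carry it to the long compartment.

Request:
{"api": "carry_out", "payload": {
  "deltas": [
    [0.4,0.06,0,0.09,-1],
    [0.75,0.11,0,0.09,-1],
    [0.75,0.11,0,0.09,-1]
  ]
}}

```text
clock: 11.92
position: [0.5274, 0.1813, 0.1036]
ee_rot: [0.607, 0.795, -0.0, -0.001]
ft_force: [-0.6, -0.0, -0.5]
grip_width: 0.338
grasp_force: 39.9
```

Request:
{"api": "carry_out", "payload": {
  "deltas": [
    [0.4,0.04,0,0.09,-1],
    [0.75,0.07,0,0.09,-1],
    [0.75,0.07,0,0.09,-1],
    [0.75,0.07,0,0.09,-1]
  ]
}}

```text
clock: 12.42
position: [0.5106, 0.2863, 0.104]
ee_rot: [0.629, 0.778, -0.001, 0.0]
ft_force: [0.6, -0.2, 0.1]
grip_width: 0.34
grasp_force: 39.9
```

```bash
python3 look.py w5.png yellow_wing_c; python3 plan.py 511 286 35 12
```

```text
yellow_wing_c 0.82 c [510.5 289.1] wh [30. 92.] ang 11.9 ztop 0.0978
from [511.1 285.6 104.4  12. ] to [511. 286.  35.  12.]
[0.002, -0.0, 0.463, 0.0]
```

Request:
{"api": "carry_out", "payload": {
  "deltas": [
    [0,0,0.25,0,-1],
    [0,0,0.4,0,-1],
    [0,0,0.46,0,-1],
    [0,0,0.46,0,-1],
    [0,0,0.46,0,-1],
    [0,0,0.46,0,0],
    [0,0,0.46,0,0],
    [0,0,0.46,0,0],
    [0,0,0.3,0,0],
    [0,0,-0.2,0,0.2],
    [0,0,-0.2,0,0.2],
    [0,0,-0.2,0,0.2]
  ]
}}

```text
clock: 14.02
position: [0.5109, 0.288, 0.1355]
ee_rot: [0.628, 0.778, 0.001, 0.0]
ft_force: [0.1, 0.2, 0.1]
grip_width: 0.604
grasp_force: 0.0
```

```bash
python3 look.py d3.png yellow_wing_c steel_weight_c; python3 plan.py 446 69 140 21
```

```text
yellow_wing_c 0.97 c [511.2 290.1] wh [30. 92.] ang 12.0 ztop 0.029
steel_weight_c 0.93 c [585.6 272.8] wh [25. 34.] ang 64.7 ztop 0.0405
from [509.7 287.2 133.1  12.2] to [446.  69. 140.  21.]
[-0.666, -0.361, -0.023, -0.147]
[-0.637, -0.411, -0.023, -0.147]
```

View pics/d3.png

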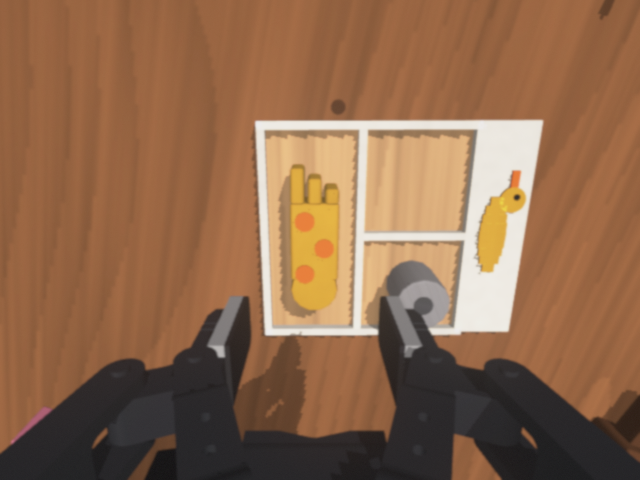

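The wing lies in the long compartment at (315,240) and the weight stands in a square at (415,290). Next is the black socket.

Request:
{"api": "carry_out", "payload": {
  "deltas": [
    [-0.35,-0.18,-0.02,-0.15,0.6],
    [-0.67,-0.36,-0.02,-0.15,0.6],
    [-0.67,-0.36,-0.02,-0.15,0.6]
  ]
}}

```text
clock: 14.55
position: [0.4777, 0.1735, 0.1365]
ee_rot: [0.6, 0.8, -0.001, -0.001]
ft_force: [-0.3, 1.3, -0.2]
grip_width: 0.805
grasp_force: 0.0
```

Request:
{"api": "carry_out", "payload": {
  "deltas": [
    [-0.35,-0.2,-0.02,-0.15,0.6],
    [-0.64,-0.41,-0.02,-0.15,0.6],
    [-0.64,-0.41,-0.02,-0.15,0.6],
    [-0.64,-0.41,-0.02,-0.15,0.6]
  ]
}}

```text
clock: 15.05
position: [0.4474, 0.0692, 0.1403]
ee_rot: [0.565, 0.825, -0.0, -0.0]
ft_force: [-0.9, 0.3, 0.0]
grip_width: 0.802
grasp_force: 0.0
```

```bash
python3 look.py w6.png pole_socket_c; python3 plan.py 446 69 36 21
```

```text
pole_socket_c 0.75 c [344.8  84.3] wh [35. 34.] ang 77.1 ztop 0.0373
pole_socket_c 0.67 c [445.1  69.2] wh [34. 34.] ang 21.3 ztop 0.0373
from [447.6  69.7 140.4  21.3] to [446.  69.  36.  21.]
[-0.0, -0.012, 0.696, 0.009]
```

Request:
{"api": "carry_out", "payload": {
  "deltas": [
    [0,-0.02,0.35,0,0.5],
    [0,-0.02,0.6,0,0.5],
    [0,-0.02,0.69,0,0.5],
    [0,-0.02,0.69,0,0.5],
    [0,-0.02,0.69,0,0.5],
    [0,-0.02,0.69,0,-1],
    [0,-0.02,0.69,0,-1],
    [0,-0.02,0.69,0,-1],
    [0,-0.02,0.69,0,-1],
    [0,-0.02,0.69,0,-1]
  ]
}}

```text
clock: 16.4
position: [0.4454, 0.0677, 0.0383]
ee_rot: [0.565, 0.825, 0.001, 0.0]
ft_force: [-1.7, -0.1, 7.1]
grip_width: 0.386
grasp_force: 39.9
```

Request:
{"api": "carry_out", "payload": {
  "deltas": [
    [0,0,-0.3,0,-1],
    [0,0,-0.5,0,-1],
    [0,0,-0.5,0,-1],
    [0,0,-0.5,0,-1]
  ]
}}

```text
clock: 16.9
position: [0.4444, 0.0674, 0.1119]
ee_rot: [0.565, 0.825, 0.0, -0.0]
ft_force: [-0.3, 0.1, -1.3]
grip_width: 0.385
grasp_force: 40.5
```

```bash
python3 look.py w7.png pole_socket_c; python3 plan.py 558 -312 112 13
```

```text
pole_socket_c 0.81 c [344.9  84.4] wh [34. 34.] ang 77.9 ztop 0.0372
pole_socket_c 0.6 c [444.4  68.8] wh [34. 35.] ang 21.0 ztop 0.1108
from [444.1  67.2 111.4  21.1] to [ 558. -312.  112.   13.]
[-0.877, -0.068, -0.001, 0.091]
[-0.88, -0.026, -0.001, 0.091]
[-0.88, 0.015, -0.001, 0.091]
```

Request:
{"api": "carry_out", "payload": {
  "deltas": [
    [-0.4,-0.03,0,0.09,-1],
    [-0.8,-0.06,0,0.09,-1],
    [-0.88,-0.07,0,0.09,-1],
    [-0.88,-0.07,0,0.09,-1]
  ]
}}

```text
clock: 17.5
position: [0.482, -0.06, 0.1115]
ee_rot: [0.585, 0.811, -0.001, -0.001]
ft_force: [0.0, 0.8, -0.4]
grip_width: 0.388
grasp_force: 40.5
```

Request:
{"api": "carry_out", "payload": {
  "deltas": [
    [-0.4,-0.01,0,0.09,-1],
    [-0.8,-0.03,0,0.09,-1],
    [-0.88,-0.03,0,0.09,-1],
    [-0.88,-0.03,0,0.09,-1]
  ]
}}

```text
clock: 18.0
position: [0.5199, -0.1849, 0.1116]
ee_rot: [0.603, 0.797, -0.0, -0.001]
ft_force: [0.5, 1.0, -1.4]
grip_width: 0.386
grasp_force: 40.5
```

Request:
{"api": "carry_out", "payload": {
  "deltas": [
    [-0.4,0,0,0.09,-1],
    [-0.8,0.02,0,0.09,-1],
    [-0.88,0.02,0,0.09,-1],
    [-0.88,0.02,0,0.09,-1],
    [-0.88,0.02,0,0.09,-1]
  ]
}}

```text
clock: 18.62
position: [0.5593, -0.3093, 0.112]
ee_rot: [0.621, 0.784, 0.001, -0.001]
ft_force: [0.8, -0.6, -0.7]
grip_width: 0.389
grasp_force: 40.5
```

```bash
python3 look.py w8.png pole_socket_c; python3 plan.py 558 -312 42 13; python3 tr.py fish d4.png
```

```text
pole_socket_c 0.59 c [ 559.5 -308.2] wh [34. 35.] ang 12.8 ztop 0.1107
from [ 559.2 -310.   112.3   13.2] to [ 558. -312.   42.   13.]
[-0.011, -0.011, 0.469, 0.006]
```

View pics/d4.png

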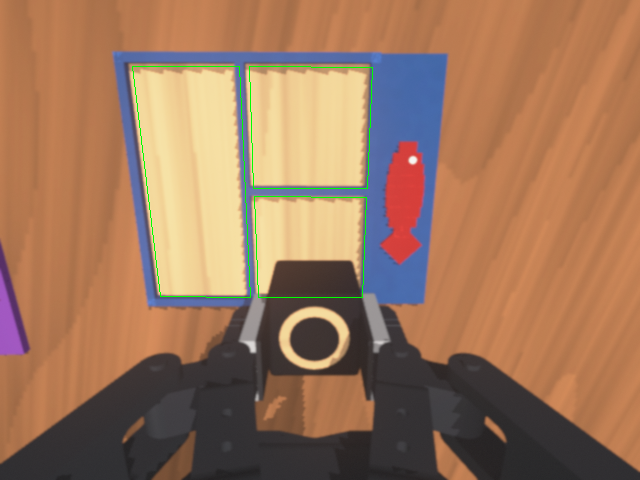

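The overlay fits the blue tray. The socket is held above the near square; lower and release.

Request:
{"api": "carry_out", "payload": {
  "deltas": [
    [-0.02,-0.02,0.25,0,-1],
    [-0.02,-0.02,0.4,0,-1],
    [-0.02,-0.02,0.465,0,-1],
    [-0.02,-0.02,0.465,0,-1],
    [-0.02,-0.02,0.465,0,-1],
    [-0.02,-0.02,0.465,0,0.1],
    [-0.02,-0.02,0.465,0,0.1],
    [-0.02,-0.02,0.465,0,0.1],
    [-0.02,-0.02,0.3,0,0.1],
    [-0.02,-0.02,-0.2,0,0.3],
    [-0.02,-0.02,-0.2,0,0.3],
    [-0.02,-0.02,-0.2,0,0.3]
  ]
}}

```text
clock: 20.27
position: [0.5569, -0.3161, 0.143]
ee_rot: [0.622, 0.783, 0.0, 0.001]
ft_force: [-0.6, 0.4, -0.2]
grip_width: 0.648
grasp_force: 0.0
```

```bash
python3 look.py d5.png pole_socket_c; python3 plan.py 561 -77 150 0
```

```text
pole_socket_c 0.77 c [ 557.  -313.9] wh [34. 34.] ang 12.9 ztop 0.0412
from [ 556.  -315.4  140.8   13.1] to [561. -77. 150.   0.]
[0.77, 0.196, -0.031, 0.218]
[0.788, 0.107, -0.031, 0.218]
```

Request:
{"api": "carry_out", "payload": {
  "deltas": [
    [0.4,0.1,-0.03,0.22,0.6],
    [0.77,0.2,-0.03,0.22,0.6],
    [0.77,0.2,-0.03,0.22,0.6]
  ]
}}

```text
clock: 20.75
position: [0.5602, -0.1902, 0.1447]
ee_rot: [0.663, 0.748, 0.0, -0.002]
ft_force: [0.3, 0.4, -0.4]
grip_width: 0.801
grasp_force: 0.0
```

Request:
{"api": "carry_out", "payload": {
  "deltas": [
    [0.4,0.05,-0.03,0.22,0.6],
    [0.79,0.11,-0.03,0.22,0.6],
    [0.79,0.11,-0.03,0.22,0.6],
    [0.79,0.11,-0.03,0.22,0.6]
  ]
}}

```text
clock: 21.25
position: [0.5622, -0.0778, 0.1504]
ee_rot: [0.708, 0.706, -0.001, -0.0]
ft_force: [-0.7, -0.9, 0.3]
grip_width: 0.799
grasp_force: 0.0
```

```bash
python3 - <<'E'
from h import *
p=camera("wrist"); W=cloud(p)
for b in outline_of("brass_bell_c",p)[:2]:
    m=b["region"]&(p["depth"]>0); P=W[m]; k=P[P[:,2]>np.percentile(P[:,2],97)]
    c,r=cv2.minEnclosingCircle((P[P[:,2]>.02][:,:2]*1000).astype(np.float32))
    print(b["conf"],c,r,"knob",np.round(k.mean(0),4))
E
python3 plan.py 561 -77 34 0
```

```text
0.98 (559.2333984375, -77.38142395019531) 17.892377853393555 knob [ 0.5596 -0.0768  0.0427]
0.26 (748.8558959960938, 46.78993225097656) 11.924384117126465 knob [0.7435 0.0398 0.0276]
from [ 5.622e+02 -7.900e+01  1.508e+02 -3.000e-01] to [561. -77.  34.   0.]
[0.013, -0.008, 0.779, -0.01]
```

Request:
{"api": "carry_out", "payload": {
  "deltas": [
    [0.01,-0.02,0.4,0,0.5],
    [0.01,-0.02,0.7,0,0.5],
    [0.01,-0.02,0.79,0,0.5],
    [0.01,-0.02,0.79,0,0.5],
    [0.01,-0.02,0.79,0,0.5],
    [0.01,-0.02,0.79,0,-1],
    [0.01,-0.02,0.79,0,-1],
    [0.01,-0.02,0.79,0,-1],
    [0.01,-0.02,0.79,0,-1],
    [0.01,-0.02,0.79,0,-1]
  ]
}}

```text
clock: 22.6
position: [0.5604, -0.0755, 0.0341]
ee_rot: [0.708, 0.706, 0.001, 0.0]
ft_force: [-2.5, 1.2, 9.1]
grip_width: 0.4
grasp_force: 39.1
```

Request:
{"api": "carry_out", "payload": {
  "deltas": [
    [0,0,-0.3,0,-1],
    [0,0,-0.5,0,-1],
    [0,0,-0.5,0,-1],
    [0,0,-0.5,0,-1]
  ]
}}

```text
clock: 23.1
position: [0.5594, -0.0753, 0.1073]
ee_rot: [0.708, 0.706, -0.0, -0.0]
ft_force: [0.6, 0.8, -1.4]
grip_width: 0.398
grasp_force: 40.8
```

```bash
python3 look.py w9.png brass_bell_c; python3 plan.py 542 -243 107 13
```

```text
brass_bell_c 0.79 c [559.6 -76.1] wh [31. 30.] ang 7.2 ztop 0.11
brass_bell_c 0.48 c [462.9 -71.8] wh [30. 95.] ang 2.0 ztop 0.025
from [ 5.590e+02 -7.540e+01  1.068e+02 -1.000e-01] to [ 542. -243.  107.   13.]
[-0.559, -0.055, -0.001, -0.219]
[-0.549, -0.119, -0.001, -0.219]
```

View pics/w9.png

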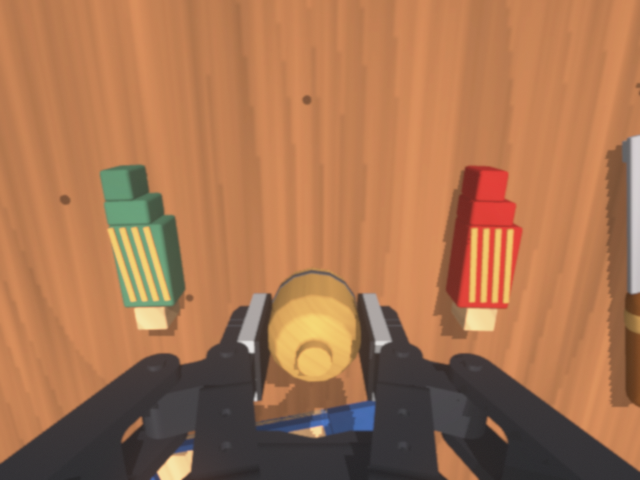

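The bell is held upright at (315,330), and both fins are undisturbed. Carry it to the fish tray's other square.

Request:
{"api": "carry_out", "payload": {
  "deltas": [
    [-0.4,-0.04,0,-0.22,-1],
    [-0.56,-0.06,0,-0.22,-1],
    [-0.56,-0.06,0,-0.22,-1]
  ]
}}

```text
clock: 23.58
position: [0.5493, -0.1621, 0.107]
ee_rot: [0.668, 0.744, -0.001, -0.0]
ft_force: [0.0, 1.0, 0.3]
grip_width: 0.397
grasp_force: 40.8
```

Request:
{"api": "carry_out", "payload": {
  "deltas": [
    [-0.3,-0.06,0,-0.22,-1],
    [-0.55,-0.12,0,-0.22,-1],
    [-0.55,-0.12,0,-0.22,-1],
    [-0.55,-0.12,0,-0.22,-1]
  ]
}}

```text
clock: 24.08
position: [0.5421, -0.242, 0.107]
ee_rot: [0.622, 0.783, 0.0, -0.001]
ft_force: [-0.0, 0.4, -0.5]
grip_width: 0.396
grasp_force: 40.8
```

```bash
python3 look.py x1.png brass_bell_c; python3 plan.py 541 -244 37 13
```

```text
brass_bell_c 0.98 c [ 542.6 -242.5] wh [31. 31.] ang 20.9 ztop 0.1097
from [ 542.4 -241.6  107.3   13.2] to [ 541. -244.   37.   13.]
[-0.014, -0.013, 0.469, 0.006]
```

Request:
{"api": "carry_out", "payload": {
  "deltas": [
    [-0.01,-0.01,0.25,0,-1],
    [-0.01,-0.01,0.4,0,-1],
    [-0.01,-0.01,0.465,0,-1],
    [-0.01,-0.01,0.465,0,-1],
    [-0.01,-0.01,0.465,0,-1],
    [-0.01,-0.01,0.465,0,0.15],
    [-0.01,-0.01,0.465,0,0.15],
    [-0.01,-0.01,0.465,0,0.15],
    [-0.01,-0.01,0.3,0,0.15],
    [-0.01,-0.01,-0.2,0,0.3],
    [-0.01,-0.01,-0.2,0,0.3],
    [-0.01,-0.01,-0.2,0,0.3]
  ]
}}

```text
clock: 25.68
position: [0.5412, -0.2454, 0.1384]
ee_rot: [0.622, 0.783, 0.001, 0.001]
ft_force: [0.2, 0.7, -0.4]
grip_width: 0.647
grasp_force: 0.0
```

```bash
python3 look.py x2.png brass_bell_c pole_socket_c; python3 plan.py 658 -81 137 -2
```

```text
brass_bell_c 0.97 c [ 542.3 -246.2] wh [31. 31.] ang 12.7 ztop 0.0409
pole_socket_c 0.82 c [ 557.  -313.9] wh [34. 35.] ang 12.9 ztop 0.0411
from [ 540.1 -244.9  136.2   13.1] to [658. -81. 137.  -2.]
[0.443, 0.506, -0.003, 0.251]
[0.506, 0.444, -0.003, 0.251]
```

Request:
{"api": "carry_out", "payload": {
  "deltas": [
    [0.25,0.3,0,0.25,0.5],
    [0.44,0.51,0,0.25,0.5],
    [0.44,0.51,0,0.25,0.5]
  ]
}}

```text
clock: 26.2
position: [0.6017, -0.1592, 0.1357]
ee_rot: [0.67, 0.743, -0.0, -0.001]
ft_force: [0.1, -0.2, 0.4]
grip_width: 0.752
grasp_force: 0.0
```

Request:
{"api": "carry_out", "payload": {
  "deltas": [
    [0.25,0.2,0,0.25,0.5],
    [0.51,0.44,0,0.25,0.5],
    [0.51,0.44,0,0.25,0.5],
    [0.51,0.44,0,0.25,0.5]
  ]
}}

```text
clock: 26.7
position: [0.6577, -0.0825, 0.1367]
ee_rot: [0.719, 0.695, -0.001, -0.0]
ft_force: [0.1, -1.0, 0.1]
grip_width: 0.748
grasp_force: 0.0
```

```bash
python3 look.py x3.png red_fin_c; python3 plan.py 658 -81 30 -2
```

```text
red_fin_c 0.82 c [658.6 -73.1] wh [95. 30.] ang 88.1 ztop 0.0251
from [657.7 -83.3 137.4  -2.1] to [658. -81.  30.  -2.]
[0.016, 0.002, 0.716, -0.003]
```

Request:
{"api": "carry_out", "payload": {
  "deltas": [
    [0.01,0,0.35,0,0.4],
    [0.01,0,0.6,0,0.4],
    [0.01,0,0.72,0,0.4],
    [0.01,0,0.72,0,0.4],
    [0.01,0,0.72,0,0.4],
    [0.01,0,0.72,0,-1],
    [0.01,0,0.72,0,-1],
    [0.01,0,0.72,0,-1],
    [0.01,0,0.72,0,-1],
    [0.01,0,0.72,0,-1]
  ]
}}

```text
clock: 28.05
position: [0.6595, -0.0798, 0.0311]
ee_rot: [0.719, 0.695, 0.001, 0.001]
ft_force: [-1.1, 0.9, 6.6]
grip_width: 0.337
grasp_force: 41.1
```

Request:
{"api": "carry_out", "payload": {
  "deltas": [
    [0,0,-0.3,0,-1],
    [0,0,-0.5,0,-1],
    [0,0,-0.5,0,-1],
    [0,0,-0.5,0,-1]
  ]
}}

```text
clock: 28.55
position: [0.6584, -0.0795, 0.1043]
ee_rot: [0.719, 0.695, -0.0, -0.0]
ft_force: [-0.5, 0.8, -1.6]
grip_width: 0.337
grasp_force: 40.3
```

```bash
python3 look.py x4.png red_fin_c; python3 plan.py 485 -301 103 13
```

```text
red_fin_c 0.77 c [659. -73.] wh [95. 30.] ang 88.2 ztop 0.0981
from [658.1 -79.5 103.6  -1.9] to [ 485. -301.  103.   13.]
[-0.757, -0.551, 0.002, -0.249]
[-0.679, -0.645, 0.002, -0.249]
```

Request:
{"api": "carry_out", "payload": {
  "deltas": [
    [-0.35,-0.25,0,-0.25,-1],
    [-0.76,-0.55,0,-0.25,-1],
    [-0.76,-0.55,0,-0.25,-1],
    [-0.76,-0.55,0,-0.25,-1]
  ]
}}

```text
clock: 29.15
position: [0.5718, -0.1915, 0.1044]
ee_rot: [0.673, 0.74, -0.0, -0.0]
ft_force: [1.0, 0.5, -0.5]
grip_width: 0.342
grasp_force: 40.3
```

Request:
{"api": "carry_out", "payload": {
  "deltas": [
    [-0.35,-0.3,0,-0.25,-1],
    [-0.68,-0.65,0,-0.25,-1],
    [-0.68,-0.65,0,-0.25,-1],
    [-0.68,-0.65,0,-0.25,-1],
    [-0.68,-0.65,0,-0.25,-1]
  ]
}}

```text
clock: 29.78
position: [0.4873, -0.2995, 0.1044]
ee_rot: [0.621, 0.784, 0.0, -0.0]
ft_force: [-0.4, 0.2, -0.9]
grip_width: 0.34
grasp_force: 40.3
```

```bash
python3 look.py x5.png red_fin_c; python3 plan.py 484 -300 34 13
```

```text
red_fin_c 0.8 c [ 486.3 -292.7] wh [30. 95.] ang 13.5 ztop 0.0984
from [ 486.9 -299.9  104.5   13.2] to [ 484. -300.   34.   13.]
[0.004, -0.019, 0.47, 0.008]
```

Request:
{"api": "carry_out", "payload": {
  "deltas": [
    [0,-0.02,0.25,0,-1],
    [0,-0.02,0.4,0,-1],
    [0,-0.02,0.465,0,-1],
    [0,-0.02,0.465,0,-1],
    [0,-0.02,0.465,0,-1],
    [0,-0.02,0.465,0,0],
    [0,-0.02,0.465,0,0],
    [0,-0.02,0.465,0,0],
    [0,-0.02,0.3,0,0],
    [0,-0.02,-0.3,0,0.2],
    [0,-0.02,-0.5,0,0.2],
    [0,-0.02,-0.5,0,0.2]
  ]
}}

```text
clock: 31.38
position: [0.4841, -0.304, 0.1843]
ee_rot: [0.622, 0.783, 0.001, 0.004]
ft_force: [0.5, -0.1, -0.9]
grip_width: 0.6
grasp_force: 0.0
```

Request:
{"api": "carry_out", "payload": {
  "deltas": [
    [1,-0.3,-0.2,0,0.2],
    [1,-0.3,-0.2,0,0.2],
    [1,-0.3,-0.2,0,0.2],
    [1,-0.3,-0.2,0,0.2]
  ]
}}

```text
clock: 31.88
position: [0.4041, -0.1643, 0.2098]
ee_rot: [0.621, 0.784, 0.001, -0.0]
ft_force: [0.3, -1.2, 0.0]
grip_width: 0.605
grasp_force: 0.0
```

```bash
python3 - <<'E'
from h import *
p=camera("top"); save(p,"end.png",(110,110,510,410),1.9); W=cloud(p)
for q in ["red_fin_c","green_fin_c","yellow_wing_c","brass_bell_c","steel_weight_c","pole_socket_c","marking_gauge","scraper"]:
    for b in outline_of(q,p)[:2]:
        m=b["region"]&(p["depth"]>0); P=W[m]; zt=np.percentile(P[:,2],85); P=P[np.abs(P[:,2]-zt)<.006]
        c,wh,a=cv2.minAreaRect((P[:,:2]*1000).astype(np.float32)); print(q,round(b["conf"],2),np.round(c),np.round(wh),round(a,1),round(zt,4))
E
```

```text
red_fin_c 0.64 [464. -70.] [29. 91.] 3.8 0.0257
green_fin_c 0.84 [463. -71.] [30. 93.] 1.5 0.0257
yellow_wing_c 0.97 [512. 288.] [30. 89.] 12.5 0.0294
yellow_wing_c 0.49 [ 543. -244.] [25. 25.] 43.5 0.0442
brass_bell_c 0.46 [ 543. -246.] [27. 26.] 89.3 0.043
steel_weight_c 0.61 [584. 268.] [31. 32.] 3.5 0.0411
pole_socket_c 0.78 [ 558. -314.] [33. 35.] 14.5 0.0414
pole_socket_c 0.64 [346.  84.] [34. 34.] 77.7 0.0375
marking_gauge 0.87 [770. 126.] [185.  35.] 79.7 0.033
scraper 0.83 [761. -95.] [ 20. 179.] 12.7 0.0195
scraper 0.6 [463. -72.] [27. 91.] 3.6 0.0257
```

View pics/end.png

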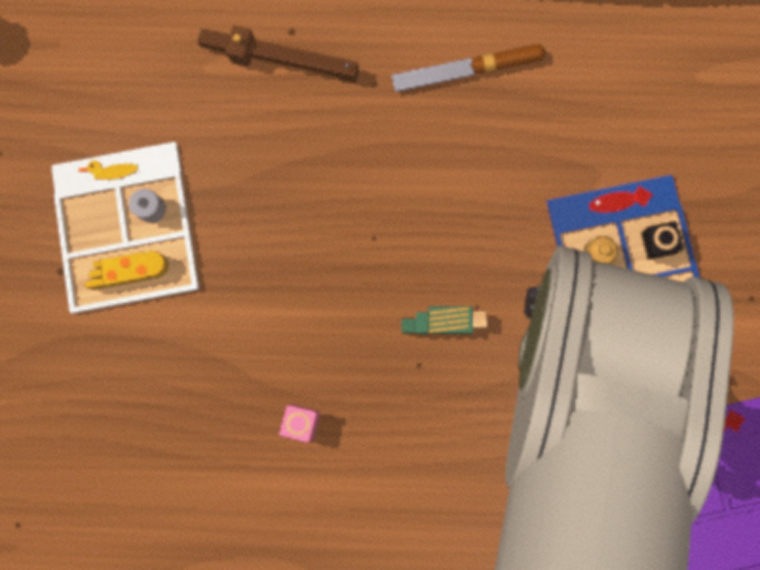

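Everything visible is in place, but the arm hides the red fin. I'll move it aside and look again.

Request:
{"api": "carry_out", "payload": {
  "deltas": [
    [1,0.4,0,0,0.2],
    [1,0.4,0,0,0.2],
    [1,0.4,0,0,0.2],
    [1,0.4,0,0,0.2]
  ]
}}

```text
clock: 32.83
position: [0.4294, -0.0045, 0.2095]
ee_rot: [0.621, 0.784, -0.0, -0.0]
ft_force: [-0.2, 0.2, 0.1]
grip_width: 0.604
grasp_force: 0.0
```

```bash
python3 - <<'E'
from h import *
p=camera("top"); save(p,"end2.png",(360,170,520,320),4); W=cloud(p)
for q in ["red_fin_c"]:
    for b in outline_of(q,p)[:2]:
        m=b["region"]&(p["depth"]>0); P=W[m]; zt=np.percentile(P[:,2],85); P=P[np.abs(P[:,2]-zt)<.006]
        c,wh,a=cv2.minAreaRect((P[:,:2]*1000).astype(np.float32)); print(q,round(b["conf"],2),np.round(c),np.round(wh),round(a,1),round(zt,4))
E
```

```text
red_fin_c 0.78 [ 483. -294.] [30. 94.] 13.0 0.0297
red_fin_c 0.63 [513. 286.] [30. 87.] 12.1 0.0295
```

View pics/end2.png

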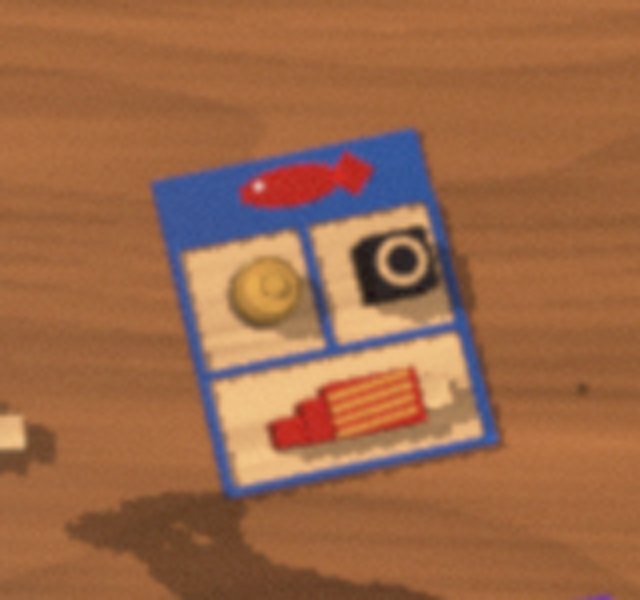

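The fin (345,408), bell (265,292) and socket (397,265) all sit in their compartments of the blue tray.

```bash
python3 -c "
from h import ticket
print(ticket.hand_in())"
```

```text
the job is handed in; nothing more can be done
None
```

Both kits are made up and the job is handed in: the last pictures show all five parts in their compartments, and the green fin, gauge and scraper where they started; the hand-in returned no verdict.

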